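# Hang the refill tray on the sprung lift hook

### The arm

A 7-joint arm with a two-finger parallel gripper is mounted at the origin on the work surface. World frame = base frame: x ahead of the robot, y to its left, z up, the work surface at z = 0. Lengths are in m, angles in rad, forces in N, time in s.
With the tool pointing down it reaches from about 0.4 to 0.85 m from the base axis. Payload 4.5 kg.
Tool frame: the origin (TCP) lies midway between the tips of the shut fingers; the grasp point (between the pads) lies 19 mm behind it; z points along the fingers, y is the line along which they close (so a half turn about z gives the same grasp; the last joint's range is limited). The gripper opens to 85 mm and grips with 20 to 120 N. Pads are 22 mm wide; open, the fingers measure 114 mm over their backs; the gripper's body (76 mm by 85 mm) begins 54 mm behind the grasp point. The pads swing forward as they close: fully open they stand 13 mm farther back than shut.
Start: joints at [-1.297, 0.689, -0.195, 1.565, 0.157, 0.902, -0.215], TCP at [0.148, 0.607, 0.231] pointing down, gripper open.
Joint ranges: [-3.01, 3.01], [-0.46, 2.08], [-1.47, 1.51], [0.13, 2.56], [-1, 4.14], [0.04, 2.09], [-2.66, 2.66]. Speed limits (rad/s): [2.57, 2.57, 3.14, 3.14, 3.14, 3.14, 3.14].

### API

Orientations are given as a unit quaternion [w, x, y, z].
In Python, from plant import * gives the robot as it stands.
- The arm moves only by the shell command python3 -m creep 'ROWS'. ROWS is JSON, a list of rows, each an object of numbers: "hand": the opening in per cent of the stroke, from 0 (shut) to 100 (fully open); "x", "y", "z": the shift along the tool's x, y, z as a fraction of full scale; "twist": the turn about the tool's z as a fraction of full scale. In form: [{"hand": .., "x": .., "y": .., "z": .., "twist": ..}, ...]. A call has exactly 5 rows; each row shifts and turns the commanded pose from where the row before left it, along the tool's axes as they then stand; what a row does not reach is not made up. Full scale, the value 1, is 0.05 m for a shift and 0.12 rad for a turn. A row lasts 1/10 s, in which the tool goes at most 50 mm and 8.59 degrees, less where a joint would pass 70% of its speed; a pose out of reach is approached as far as the arm can. A call with a number of a shift or a turn outside -1 to 1 is refused whole. A call with a gripper value outside its range is refused whole. The fingers move at their own pace and stop on an object; the grip force is fixed at half the most. Time passes only in rows, so rows that do not move let the fingers close, or fill a call up. It gives the time, the measured TCP pose, the force, the opening and the grip force at its end, in the units of the state.
- state(): the state, without advancing time (a new reading comes with each control period).
- capture(name): name is "side" or "top"; returns a dict with "image" (480x640x3 uint8, red, green, blue), "range_z" (480x640 float32, m along the optical axis (not along the pixel's ray), 0 where there is no reading), "intrinsics" (3x3 intrinsics, pixels), "k1" (the pictures are not rectified: a ray, as slopes to the right and down, at radius r is drawn at 1 + k1 r^2 times it, then the intrinsics apply), "xyz" and "attitude" of the camera in the world. Camera axes: x right, y up, looking along -z (the intrinsics and any distortion apply to the point x, -y, -z); pixel columns grow to the right and rows downward; lengths in m; the calibration is good to about 2 mm. A picture is of the moment at which its call begins.
- sign_off(): hands the job in; it is judged then, once.
The state is a dict: "t": time; "joint_positions": joint angles; "joint_vel": joint speeds; "joint_efforts": joint torques, N m; "eef_pos": TCP position; "eef_rot": TCP orientation; "contact_force": force on the tool from outside, world axes, zero at the start; "moment": the same for the moment, N m; "grip_width": finger opening in m; "finger_force": force on a finger pad.
Only numpy, scipy, OpenCV 4.12 (cv2) and the standard library are available. Lean on these libraries where they do the work, as an engineer would, in place of code of your own. Each camera call takes 0.05 s, during which the arm holds its last target. There are 200 camera calls.

### The job

Take the round knob above the sprung hook, draw the hook down against its pull and bring it in under the wire bail of the white refill tray, feeling for the bail so that the tray is not shoved along the bench (3 mm at most) or tipped over. Then let the hook rise steadily, never letting it fly up, until it is back at the top of its travel with the tray hanging from it by the bail, and let go with the tray at rest. Leave the jar, the cup and the tweezers alone.

Things in the scene. Friction and masses are not known exactly. Their poses are not given: they have to be found in the camera images.
- column: Fixed upright: grey square foot 110 mm wide, steel post 32 mm thick, 455 mm tall. Origin: centre of the foot's underside, on the bench. A collar on the post is sprung upward and carries a level swing arm (12 mm steel rod, ending 289 mm from the post's axis), on which the black block of the hook slides.
- lift (a joint): How far the collar, arm, hook and knob are drawn down, in m: 0 at the top (parked, where the spring holds it), at most 0.14. The net upward pull is about 10 N at the top and grows by 25 N per m drawn down; friction 0.3 N. It lifts the loaded tray (0.5 to 0.75 kg) and flies up if let go when down.
- swing (a joint): Swing of the arm about the post in rad, free-moving, range -0.8 to 0.9. 0: it lies along the column's +y; positive swings its end toward the column's +x (away from the robot).
- hook (a joint): How far the hook's black block has slid outward along the arm in m, free-moving, range -0.05 to 0.06. At 0 the hook's shank stands 180 mm from the post's axis.
- saddle (a point): Point on the axis of the hook's upright shank at the height of its inner floor (saddle), where the bail is to rest; 210 mm above the bench when parked. Hook: a J of 8 mm round steel rod, shank up 66 mm from the saddle to the black block (26 mm wide, top 85 mm above the saddle), foot along the hook's own -x (toward the robot at swing 0), its underside 8 mm below the saddle.
- hook_tip (a point): Top of the hook's upturned round tip: 22 mm from the shank's axis along the hook's own -x and 10 mm above the saddle. The opening between shank and tip is 14 mm wide.
- knob_mid (a point): Middle of the black rubber knob on top of the hook's block: upright cylinder 28 mm in diameter, 44 mm tall, straight above the shank, its middle 107 mm above the saddle. It swivels freely about its own upright axis, so the gripper need not turn with the arm.
- tray: Loose white tray, 180 mm (its x) by 110 mm (its y), walls 45 mm tall, holding eight black-capped canisters that are part of it, none higher than 45 mm. Origin: centre of the underside, z up, x away from the robot. Weighs 0.5 to 0.75 kg. Pushed, it slides at about 2 to 6 N. If the bail leans, it hangs tilted by up to 0.3 rad.
- bail_hinge (a point): Middle of the hinge line of the tray's 5 mm wire bail, 40 mm above the tray's underside. The bail's straight top bar, 72 mm long along the tray's y, is 80 mm from this line. The bail leans up to 0.35 rad toward the tray's +x or -x (bar up to 27 mm off the middle, 115 to 120 mm high; lean not reported); its hinge is stiff (0.6 N m), so a push moves the tray instead.
- bottle: Bystander: white-capped jar 52 mm in diameter, 85 mm tall. Origin: centre of its underside.
- cup: Bystander: open white plastic cup 64 mm in diameter, 60 mm tall. Origin: centre of its underside.
- tweezers: Bystander: steel tweezers lying flat, 130 mm long (x), 9 mm wide, 12 mm high. Origin: centre of the underside.

How it is judged:
By the outcome, as a careful person would: the job done as asked, in the order asked, and still so for the second after the job is handed in, with the robot touching nothing.
It also fails if it takes over 51 s, if anything falls off the work surface, if the arm or the gripper's body presses on something with over 40 N, if the wrist force passes 120 N, or if a joint passes its speed limit or range.

## Working session

There is one attempt and no reset: what is moved stays moved. The work goes in short steps, Python scripts to look and compute and a shell command to move; the robot and the scene stay as the last step left them, time stands still between calls to the robot, and variables do not carry over. Pictures are saved under pics/ and viewed, at most 10 in all, crops included, and the job is handed in when it is done.

```bash
ls; mkdir -p pics
cat > h.py <<'E'
from plant import *
import numpy as np, cv2
from scipy.spatial.transform import Rotation as R
def rot(q): return R.from_quat([q[1],q[2],q[3],q[0]]).as_matrix()
def cam(c):
    a=np.array(c["attitude"],float)
    return (a if a.shape==(3,3) else rot(a)), np.array(c["xyz"],float)
def rays(c,uv):
    K=np.array(c["intrinsics"]);k1=float(c["k1"])
    p=cv2.undistortPoints(np.array(uv,float).reshape(-1,1,2),K,np.array([k1,0,0,0.])).reshape(-1,2)
    return np.c_[p[:,0],-p[:,1],-np.ones(len(p))]
def onplane(c,uv,z):
    Rm,t=cam(c); d=rays(c,uv)@Rm.T
    return t+d*((z-t[2])/d[:,2])[:,None]
def depthpts(c,uv):
    uv=np.array(uv).reshape(-1,2).astype(int); Rm,t=cam(c)
    return t+(rays(c,uv)*c["range_z"][uv[:,1],uv[:,0]][:,None])@Rm.T
def proj(c,P):
    Rm,t=cam(c);K=np.array(c["intrinsics"]);q=(np.array(P,float).reshape(-1,3)-t)@Rm
    s=np.c_[q[:,0],-q[:,1]]/-q[:,2:]; s=s*(1+float(c["k1"])*(s**2).sum(1))[:,None]
    return s*[K[0,0],K[1,1]]+[K[0,2],K[1,2]]
E
python3 - <<'E'
from h import *
import pickle
for n in("side","top"):
    c=capture(n); cv2.imwrite(f"pics/{n}0.png",c["image"][:,:,::-1]); pickle.dump(c,open(n+"0.pkl","wb"))
    print(n,c["xyz"],c["attitude"],c["k1"],c["intrinsics"])
s=state();print(s["t"],s["eef_pos"],s["eef_rot"],s["grip_width"],s["contact_force"])
E
```

```text
pics
side [ 0.09484334 -0.45853674  0.89913531] [ 0.86755158  0.35192246 -0.12320088 -0.32912972] -0.023927127639659426 [[521.51686512   0.         325.69412294]
 [  0.         521.51686512 243.81494827]
 [  0.           0.           1.        ]]
top [0.40298316 0.04373903 1.13025215] [ 0.70921835  0.04222519 -0.02854008 -0.70314425] -0.02967758680451371 [[553.7851244    0.         325.47662671]
 [  0.         553.7851244  242.97122499]
 [  0.           0.           1.        ]]
0.1 [0.14835473 0.60654461 0.23055765] [-4.61001403e-05  1.19573976e-01  9.92824953e-01 -8.20900910e-04] 0.08542341632891234 [-0.41793998 -0.26750713 -0.46309282]
```

View pics/side0.png

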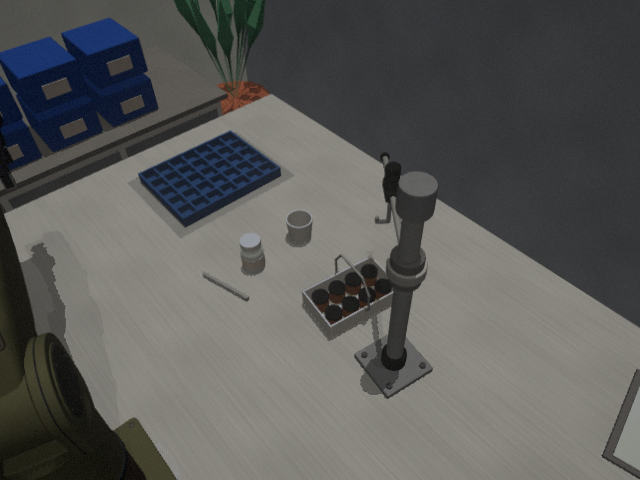

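View pics/top0.png

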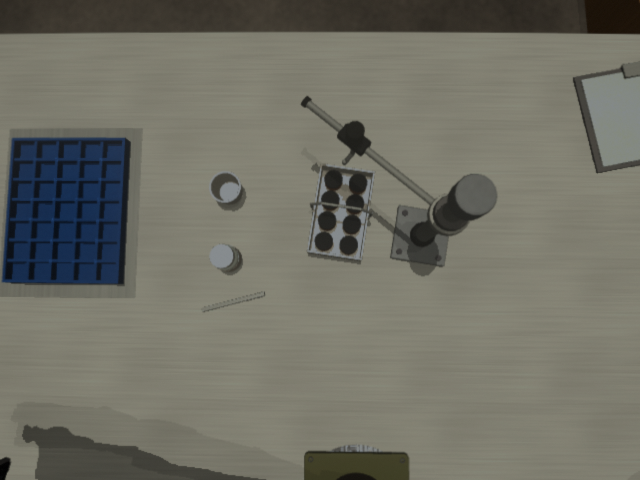

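Side view: the post foot is at about (393,365), the tray at (350,290) with its bail bar around (340,258)–(370,300), and the hook at (385,218) under the black block at (391,180). Top view: the tray is at (340,213), the bail at (312,206)–(370,210), and the knob at (352,132). I'll enlarge both.

Run:
```python
from h import *
import pickle
T=pickle.load(open("top0.pkl","rb"));S=pickle.load(open("side0.pkl","rb"))
a=cv2.resize(T["image"][85:285,290:490],(800,800)[:2],interpolation=cv2.INTER_CUBIC)
b=S["image"][150:350,290:440]
a=cv2.resize(T["image"][90:270,295:395],None,fx=3.33,fy=3.33,interpolation=cv2.INTER_CUBIC)
b=cv2.resize(S["image"][150:350,300:440],None,fx=3,fy=3,interpolation=cv2.INTER_CUBIC)
a=a[:600];o=np.zeros((600,a.shape[1]+b.shape[1],3),np.uint8);o[:a.shape[0],:a.shape[1]]=a;o[:,a.shape[1]:]=b
o=np.clip(o.astype(float)*1.5,0,255).astype(np.uint8);print(a.shape,o.shape)
cv2.imwrite("pics/zoom0.png",o[:,:,::-1])
for n,c,pts in(("top",T,[(352,131),(306,101),(470,192),(334,180),(340,207),(340,250),(500,300)]),("side",S,[(391,170),(385,158),(417,180),(393,340),(500,300)])):
    for p,q in zip(pts,depthpts(c,pts)): print(n,p,q.round(3))
```

```text
(599, 333, 3) (600, 753, 3)
top (352, 131) [0.648 0.022 0.339]
top (306, 101) [0.71  0.093 0.292]
top (470, 192) [ 0.535 -0.12   0.456]
top (334, 180) [0.639 0.05  0.042]
top (340, 207) [0.59  0.037 0.006]
top (340, 250) [0.502 0.036 0.007]
top (500, 300) [ 0.403 -0.289 -0.002]
side (391, 170) [0.639 0.01  0.339]
side (385, 158) [0.705 0.084 0.29 ]
side (417, 180) [ 0.535 -0.127  0.456]
side (393, 340) [ 0.518 -0.136  0.103]
side (500, 300) [ 0.818 -0.177 -0.001]
```

View pics/zoom0.png

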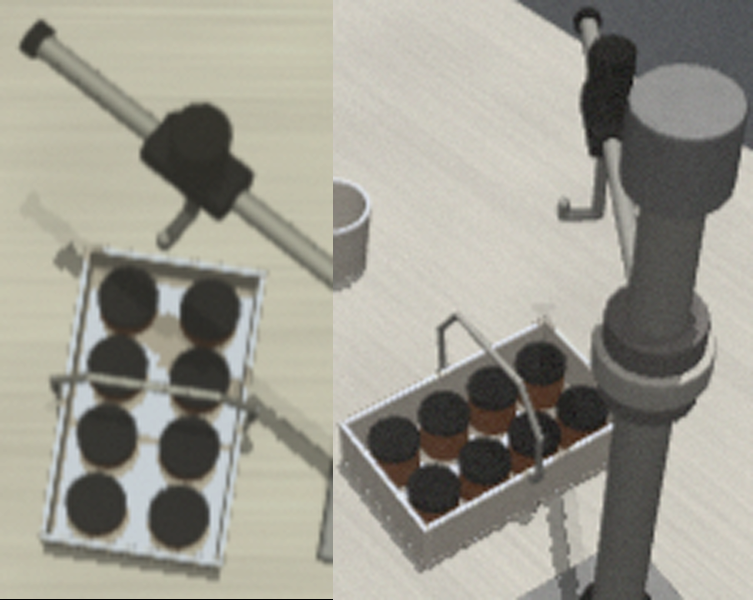

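The zoom shows the hook foot and tip pointing toward the robot side, just beyond the tray's far end, at top-view (344,162). The bail crosses the tray's middle, with its legs at the walls. I'll now measure from depth masks.

Run:
```python
from h import *
import pickle
v,u=np.mgrid[0:480,0:640]; uv=np.c_[u.ravel(),v.ravel()]
C={n:pickle.load(open(n+"0.pkl","rb")) for n in("top","side")}
P={n:depthpts(c,uv) for n,c in C.items()}
def sel(p,z0,z1,x0,x1,y0,y1): return p[(p[:,2]>z0)&(p[:,2]<z1)&(p[:,0]>x0)&(p[:,0]<x1)&(p[:,1]>y0)&(p[:,1]<y1)]
for n,p in P.items():
    print("==",n)
    k=sel(p,.334,.345,.55,.75,-.05,.1); print("knob",len(k),cv2.minEnclosingCircle(k[:,:2].astype(np.float32)),k[:,2].mean())
    k=sel(p,.450,.462,.4,.65,-.25,0); print("posttop",len(k),cv2.minEnclosingCircle(k[:,:2].astype(np.float32)))
    k=sel(p,.040,.050,.46,.70,-.04,.12); print("rim",len(k),cv2.minAreaRect(k[:,:2].astype(np.float32)),k[:,2].mean())
    k=sel(p,.105,.128,.46,.70,-.05,.12); print("bar",len(k)); k=k[np.argsort(k[:,1])]; print(k[::max(1,len(k)//12)].round(4).tolist())
    k=sel(p,.19,.235,.55,.72,-.05,.12); print("hook",len(k));k=k[np.argsort(k[:,1])]; print(k[::max(1,len(k)//12)].round(4).tolist())
    k=sel(p,.284,.302,.55,.8,-.1,.12); f=cv2.fitLine(k[:,:2].astype(np.float32),cv2.DIST_HUBER,0,.01,.01);print("arm",len(k),f.ravel())
for n in P:
    k=sel(P[n],.005,.2,.4,.72,.12,.35);print(n,"others");
    for lo,hi in((.05,.07),(.08,.095),(.008,.02)):
        q=sel(P[n],lo,hi,.4,.72,.12,.35);print(lo,len(q),q.mean(0) if len(q) else 0,q.min(0) if len(q) else 0,q.max(0) if len(q) else 0)
```

```text
== top
knob 275 ((0.6502725481987, 0.018023734912276268), 0.014089022763073444) 0.3382508123704294
posttop 1419 ((0.5321924686431885, -0.1279359757900238), 0.026920776814222336)
rim 2211 ((0.5761181116104126, 0.035980626940727234), (0.11782998591661453, 0.17851701378822327), 81.58499908447266) 0.043036155153598876
bar 138
[[0.5665, -0.013, 0.1053], [0.5707, -0.0051, 0.1139], [0.5712, 0.0027, 0.1217], [0.5709, 0.0101, 0.1238], [0.5713, 0.0174, 0.1206], [0.5713, 0.0247, 0.1207], [0.5729, 0.0321, 0.1219], [0.574, 0.0395, 0.1261], [0.5767, 0.0469, 0.1206], [0.5766, 0.0543, 0.1214], [0.5806, 0.0617, 0.1193], [0.5781, 0.069, 0.123], [0.5799, 0.0805, 0.1122]]
hook 81
[[0.6478, 0.015, 0.2091], [0.647, 0.0172, 0.2248], [0.6467, 0.0191, 0.2321], [0.6474, 0.0203, 0.2169], [0.6411, 0.0217, 0.208], [0.6418, 0.0234, 0.2051], [0.6421, 0.0235, 0.2108], [0.6438, 0.0252, 0.2106], [0.6368, 0.0269, 0.2111], [0.6409, 0.0286, 0.2086], [0.6293, 0.0303, 0.2133], [0.6284, 0.032, 0.2169], [0.6293, 0.0336, 0.2132], [0.6306, 0.0353, 0.2147]]
arm 1304 [6.2543356e-01 7.8027743e-01 6.3348788e-01 7.7091725e-05]
== 
[... 1072 characters left out ...]
rs
0.05 370 [0.58031829 0.26187237 0.05799363] [0.45823165 0.23385637 0.05013925] [0.65099562 0.29693917 0.06921307]
0.08 462 [0.48270063 0.26274412 0.08501042] [0.46029772 0.24001821 0.08010794] [0.5045001  0.2857334  0.09022895]
0.008 230 [0.52173083 0.24416775 0.01228989] [0.40017045 0.18924219 0.00800704] [0.64473056 0.29011356 0.01995804]
side others
0.05 406 [0.56097797 0.2563738  0.05731097] [0.45569388 0.22934547 0.05012711] [0.65111397 0.29475693 0.06992261]
0.08 271 [0.48108325 0.25947178 0.08469858] [0.45934302 0.2371829  0.08055678] [0.50448029 0.28343454 0.08892349]
0.008 241 [0.51165018 0.23883977 0.01354162] [0.40025311 0.18603118 0.00801586] [0.64794342 0.29030134 0.01999909]
```

Check against the sizes given:
- The knob top is at 0.338 m (339 mm expected).
- The hook is 188 mm from the post axis, so it has slid about +8 mm.
- The rim is 0.118 × 0.18 m, and the bar is at about 0.12 m with little lean.

Next I lift clear and head above the knob at (0.650, 0.017).

```bash
python3 -m creep '[{"hand":100,"x":0,"y":0,"z":-0.7,"twist":0},{"hand":100,"x":0,"y":0,"z":-0.7,"twist":0},{"hand":100,"x":-0.2,"y":-0.15,"z":-0.7,"twist":0},{"hand":100,"x":-0.4,"y":-0.3,"z":-0.7,"twist":0},{"hand":100,"x":-0.57,"y":-0.41,"z":-0.7,"twist":0}]' && python3 -m creep '[{"hand":100,"x":-0.57,"y":-0.41,"z":0,"twist":0},{"hand":100,"x":-0.57,"y":-0.41,"z":0,"twist":0},{"hand":100,"x":-0.57,"y":-0.41,"z":0,"twist":0},{"hand":100,"x":-0.57,"y":-0.41,"z":0,"twist":0},{"hand":100,"x":-0.57,"y":-0.41,"z":0,"twist":0}]' && python3 -m creep '[{"hand":100,"x":-0.57,"y":-0.41,"z":0,"twist":0},{"hand":100,"x":-0.57,"y":-0.41,"z":0,"twist":0},{"hand":100,"x":-0.57,"y":-0.41,"z":0,"twist":0},{"hand":100,"x":-0.57,"y":-0.41,"z":0,"twist":0},{"hand":100,"x":-0.57,"y":-0.41,"z":0,"twist":0}]'
```

```text
t: 0.6
eef_pos: [0.1937, 0.5514, 0.407]
eef_rot: [-0.001, 0.118, 0.993, -0.0]
contact_force: [0.3, 0.5, 0.6]
grip_width: 0.0853
finger_force: 0.0
t: 1.1
eef_pos: [0.3098, 0.4165, 0.406]
eef_rot: [-0.0, 0.12, 0.993, -0.0]
contact_force: [0.2, 0.5, -0.5]
grip_width: 0.0856
finger_force: 0.0
t: 1.6
eef_pos: [0.4237, 0.2832, 0.406]
eef_rot: [-0.0, 0.12, 0.993, -0.0]
contact_force: [1.2, 0.2, 0.2]
grip_width: 0.0853
finger_force: 0.0
```

```bash
python3 -m creep '[{"hand":100,"x":-0.57,"y":-0.41,"z":0,"twist":0},{"hand":100,"x":-0.57,"y":-0.41,"z":0,"twist":0},{"hand":100,"x":-0.57,"y":-0.41,"z":0,"twist":0},{"hand":100,"x":-0.57,"y":-0.41,"z":0,"twist":0},{"hand":100,"x":-0.57,"y":-0.41,"z":0,"twist":0}]' && python3 -m creep '[{"hand":100,"x":-0.57,"y":-0.41,"z":0,"twist":0},{"hand":100,"x":-0.57,"y":-0.41,"z":0,"twist":0},{"hand":100,"x":-0.57,"y":-0.41,"z":0,"twist":0},{"hand":100,"x":-0.57,"y":-0.41,"z":0,"twist":0},{"hand":100,"x":-0.3,"y":-0.2,"z":0,"twist":0}]'
python3 - <<'E'
from h import *
S=capture("side");s=state();print(s["eef_pos"],s["eef_rot"],s["joint_positions"])
cv2.imwrite("pics/side1.png",S["image"][:,:,::-1])
E
```

```text
t: 2.1
eef_pos: [0.5378, 0.1499, 0.4059]
eef_rot: [-0.0, 0.12, 0.993, -0.0]
contact_force: [0.3, -0.3, -0.3]
grip_width: 0.0857
finger_force: 0.0
t: 2.6
eef_pos: [0.6419, 0.0273, 0.4053]
eef_rot: [-0.0, 0.122, 0.993, -0.001]
contact_force: [1.2, -0.2, -0.1]
grip_width: 0.0855
finger_force: 0.0
[0.64304134 0.02525721 0.40485185] [ 2.01132006e-04  1.22910598e-01  9.92415711e-01 -2.00027058e-03] [-0.08085586  0.57612842 -0.06332704  1.23016524  0.03953025  1.33702054
  1.18118512]
```

View pics/side1.png

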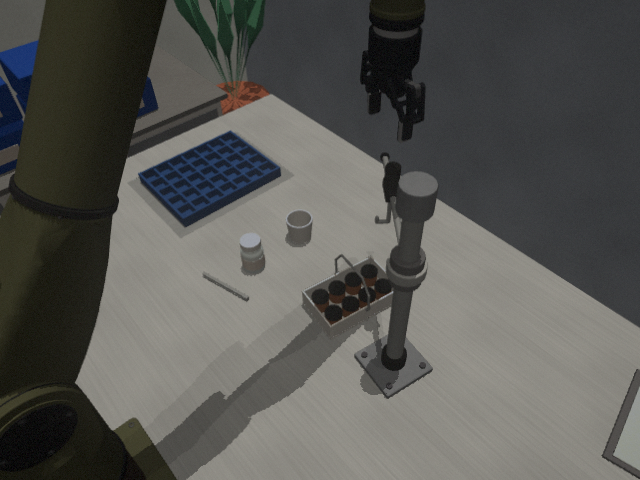

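The picture shows the gripper (390,90) clear above the knob (391,170), with the scene untouched. I correct by a few mm and descend.

```bash
python3 -m creep '[{"hand":100,"x":-0.09,"y":-0.06,"z":0,"twist":0},{"hand":100,"x":-0.08,"y":-0.06,"z":0.1,"twist":0},{"hand":100,"x":0,"y":0,"z":0.4,"twist":0},{"hand":100,"x":0,"y":0,"z":0.4,"twist":0},{"hand":100,"x":0,"y":0,"z":0.2,"twist":0}]' && python3 -m creep '[{"hand":100,"x":0,"y":0,"z":0.2,"twist":0},{"hand":100,"x":0,"y":0,"z":0.2,"twist":0},{"hand":100,"x":0,"y":0,"z":0.2,"twist":0},{"hand":100,"x":0,"y":0,"z":0.2,"twist":0},{"hand":100,"x":0,"y":0,"z":0.1,"twist":0}]'
```

```text
t: 3.15
eef_pos: [0.6461, 0.0246, 0.3493]
eef_rot: [-0.002, 0.119, 0.993, 0.0]
contact_force: [0.1, -0.7, 0.2]
grip_width: 0.0855
finger_force: 0.0
t: 3.65
eef_pos: [0.6472, 0.0234, 0.3052]
eef_rot: [-0.001, 0.12, 0.993, -0.0]
contact_force: [0.6, 0.3, 0.7]
grip_width: 0.0852
finger_force: 0.0
```

```bash
python3 -m creep '[{"hand":100,"x":-0.08,"y":-0.1,"z":0.03,"twist":0},{"hand":100,"x":0,"y":0,"z":0,"twist":0},{"hand":40,"x":0,"y":0,"z":0,"twist":0},{"hand":20,"x":0,"y":0,"z":0,"twist":0},{"hand":0,"x":0,"y":0,"z":0,"twist":0}]' && python3 -m creep '[{"hand":0,"x":0,"y":0,"z":0,"twist":0},{"hand":0,"x":0,"y":0,"z":0,"twist":0},{"hand":0,"x":0,"y":0,"z":0,"twist":0},{"hand":0,"x":0,"y":0,"z":0,"twist":0},{"hand":0,"x":0,"y":0,"z":0,"twist":0}]'
```

```text
t: 4.15
eef_pos: [0.6504, 0.0178, 0.3051]
eef_rot: [0.0, 0.12, 0.993, 0.0]
contact_force: [-0.0, -0.4, -0.1]
grip_width: 0.0441
finger_force: 0.0
t: 4.65
eef_pos: [0.6505, 0.0177, 0.305]
eef_rot: [0.0, 0.12, 0.993, 0.0]
contact_force: [0.7, -0.3, 2.0]
grip_width: 0.0262
finger_force: 58.8
```

The knob is gripped. Drawing down 0.12 m, straight.

```bash
python3 -m creep '[{"hand":0,"x":0,"y":0,"z":0.1,"twist":0},{"hand":0,"x":0,"y":0,"z":0.2,"twist":0},{"hand":0,"x":0,"y":0,"z":0.25,"twist":0},{"hand":0,"x":0,"y":0,"z":0.25,"twist":0},{"hand":0,"x":0,"y":0,"z":0.25,"twist":0}]' && python3 -m creep '[{"hand":0,"x":0,"y":0,"z":0.25,"twist":0},{"hand":0,"x":0,"y":0,"z":0.25,"twist":0},{"hand":0,"x":0,"y":0,"z":0.25,"twist":0},{"hand":0,"x":0,"y":0,"z":0.25,"twist":0},{"hand":0,"x":0,"y":0,"z":0.2,"twist":0}]'  && python3 -m creep '[{"hand":0,"x":0,"y":0,"z":0.1,"twist":0},{"hand":0,"x":0,"y":0,"z":0.05,"twist":0},{"hand":0,"x":0,"y":0,"z":0,"twist":0},{"hand":0,"x":0,"y":0,"z":0,"twist":0},{"hand":0,"x":0,"y":0,"z":0,"twist":0}]'
python3 - <<'E'
from h import *
v,u=np.mgrid[0:480,0:640]; uv=np.c_[u.ravel(),v.ravel()]
ims=[]
for n in("side","top"):
    c=capture(n);p=depthpts(c,uv)
    def sel(z0,z1,x0,x1,y0,y1): return p[(p[:,2]>z0)&(p[:,2]<z1)&(p[:,0]>x0)&(p[:,0]<x1)&(p[:,1]>y0)&(p[:,1]<y1)]
    k=sel(.06,.128,.6,.72,-.05,.12);k=k[np.argsort(k[:,2])];print(n,len(k),k[::max(1,len(k)//10)].round(4).tolist())
    ims.append(cv2.resize(c["image"][150:350,300:440] if n=="side" else c["image"][80:280,290:430],None,fx=2.8,fy=2.8,interpolation=cv2.INTER_CUBIC))
cv2.imwrite("pics/down.png",np.clip(np.hstack(ims)*1.5,0,255).astype(np.uint8)[:,:,::-1]); print(ims[0].shape)
s=state();print(s["eef_pos"],s["contact_force"],s["t"])
E
```

```text
t: 5.15
eef_pos: [0.6523, 0.0176, 0.2544]
eef_rot: [0.003, 0.12, 0.993, 0.0]
contact_force: [-0.1, -0.5, 11.0]
grip_width: 0.0265
finger_force: 60.1
t: 5.65
eef_pos: [0.6523, 0.0175, 0.1942]
eef_rot: [0.003, 0.12, 0.993, 0.0]
contact_force: [-0.3, 0.1, 12.1]
grip_width: 0.0267
finger_force: 60.3
t: 6.15
eef_pos: [0.6524, 0.0175, 0.1873]
eef_rot: [0.003, 0.12, 0.993, 0.0]
contact_force: [-0.4, -0.3, 11.6]
grip_width: 0.0268
finger_force: 60.2
side 99 [[0.648, 0.0186, 0.0876], [0.6512, 0.0162, 0.0903], [0.6424, 0.0192, 0.0914], [0.6464, 0.0175, 0.0929], [0.6476, 0.0218, 0.0946], [0.645, 0.0222, 0.0962], [0.6381, 0.0273, 0.1002], [0.6386, 0.0279, 0.1025], [0.637, 0.0294, 0.1054], [0.6486, 0.0157, 0.1141], [0.6527, 0.0146, 0.121]]
top 0 []
(560, 392, 3)
[0.6524745  0.01751678 0.18733061] [ 0.71011907 -0.33039569 12.9765017 ] 6.25
```

View pics/down.png

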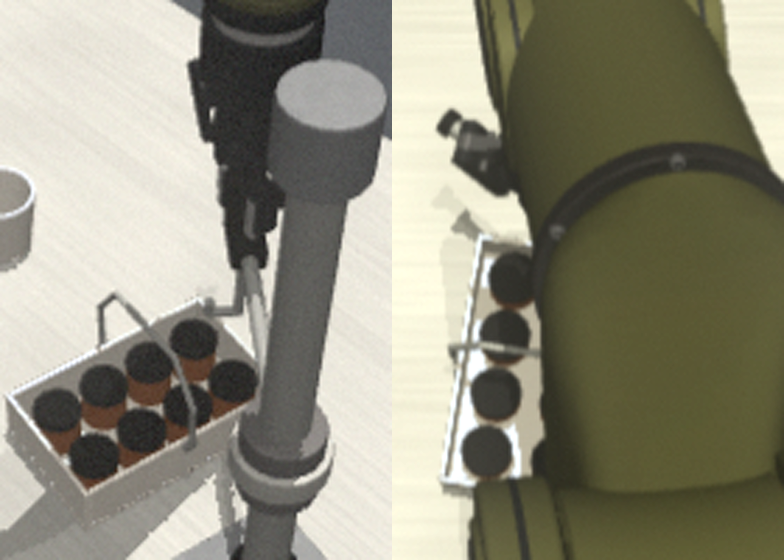

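The side crop shows the hook drawn down at crop (225,305) beyond the bail's top bar (115,295)–(180,360), and the bail is untouched. The top view is blocked by the forearm. I go a little lower, then sweep toward the bail, stopping short of it.

```bash
python3 -m creep '[{"hand":0,"x":0.05,"y":0,"z":0.06,"twist":0},{"hand":0,"x":0.1,"y":0,"z":0.06,"twist":0},{"hand":0,"x":0.15,"y":0,"z":0,"twist":0},{"hand":0,"x":0.15,"y":-0.01,"z":0,"twist":0},{"hand":0,"x":0.15,"y":-0.01,"z":0,"twist":0}]' && python3 -m creep '[{"hand":0,"x":0.15,"y":-0.01,"z":0,"twist":0},{"hand":0,"x":0.12,"y":-0.01,"z":0,"twist":0},{"hand":0,"x":0.1,"y":0,"z":0,"twist":0},{"hand":0,"x":0.08,"y":0,"z":0,"twist":0},{"hand":0,"x":0,"y":0,"z":0,"twist":0}]'
python3 - <<'E'
from h import *
v,u=np.mgrid[0:480,0:640]; uv=np.c_[u.ravel(),v.ravel()]
c=capture("side");p=depthpts(c,uv)
m=(p[:,2]>.07)&(p[:,2]<.14)&(p[:,0]>.54)&(p[:,0]<.72)&(p[:,1]>-.03)&(p[:,1]<.09)
k=p[m];k=k[np.argsort(k[:,1])];print(len(k),k[::max(1,len(k)//30)].round(4).tolist())
cv2.imwrite("pics/near.png",np.clip(cv2.resize(c["image"][220:320,320:440],None,fx=5,fy=5,interpolation=cv2.INTER_CUBIC)*1.5,0,255)[:,:,::-1])
s=state();print(s["eef_pos"],s["contact_force"],s["t"])
E
```

```text
t: 6.75
eef_pos: [0.6231, 0.0239, 0.1812]
eef_rot: [0.003, 0.12, 0.993, 0.001]
contact_force: [1.1, -0.4, 12.6]
grip_width: 0.0263
finger_force: 60.3
t: 7.25
eef_pos: [0.6005, 0.0285, 0.1811]
eef_rot: [0.002, 0.119, 0.993, 0.001]
contact_force: [-0.2, 0.4, 12.9]
grip_width: 0.0263
finger_force: 60.3
264 [[0.5634, -0.027, 0.0762], [0.5649, -0.0253, 0.0796], [0.5638, -0.0233, 0.085], [0.5681, -0.0214, 0.0892], [0.5661, -0.0173, 0.0995], [0.5665, -0.0136, 0.1082], [0.57, -0.0101, 0.1083], [0.5686, -0.0082, 0.1169], [0.5708, -0.003, 0.1197], [0.5694, 0.004, 0.1206], [0.5683, 0.0114, 0.1211], [0.5753, 0.0187, 0.1183], [0.6014, 0.0226, 0.1132], [0.6016, 0.0234, 0.1244], [0.5995, 0.0239, 0.1195], [0.5979, 0.0247, 0.1111], [0.6044, 0.0253, 0.1056], [0.5995, 0.0261, 0.1056], [0.5974, 0.0267, 0.1037], [0.5978, 0.0272, 0.106], [0.5984, 0.0288, 0.1253], [0.5922, 0.0295, 0.0898], [0.5802, 0.0318, 0.0972], [0.5981, 0.0325, 0.0858], [0.5824, 0.0341, 0.0966], [0.581, 0.0356, 0.0963], [0.5797, 0.0372, 0.096], [0.5734, 0.0427, 0.1206], [0.5743, 0.0497, 0.12], [0.5797, 0.0585, 0.1209], [0.5766, 0.064, 0.1216], [0.5788, 0.0724, 0.1131], [0.5793, 0.0822, 0.0988]]
[0.60080665 0.02829341 0.18112536] [ 0.24652584 -0.25619032 13.14201478] 7.3[ WARN:0@0.583] global loadsave.cpp:1063 imwrite_ Unsupported depth image for selected encoder is fallbacked to CV_8U.
```

View pics/near.png

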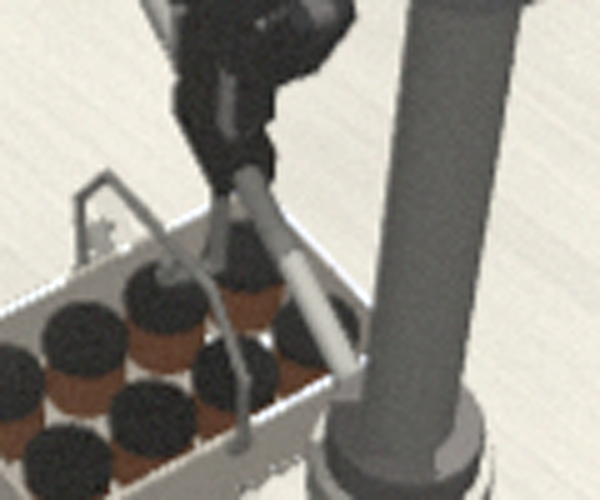

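Crop: the tip (165,272) now shows just under the bar line (190,255), the shank (218,230) is beyond it, and nothing touches. On to the final 16 mm, slowly.

```bash
python3 -m creep '[{"hand":0,"x":0.06,"y":-0.01,"z":0,"twist":0},{"hand":0,"x":0.08,"y":-0.01,"z":0,"twist":0},{"hand":0,"x":0.08,"y":0,"z":0,"twist":0},{"hand":0,"x":0.06,"y":0,"z":0,"twist":0},{"hand":0,"x":0.04,"y":0,"z":0,"twist":0}]' && python3 -m creep '[{"hand":0,"x":0,"y":0,"z":0,"twist":0},{"hand":0,"x":0,"y":0,"z":0,"twist":0},{"hand":0,"x":0,"y":0,"z":0,"twist":0},{"hand":0,"x":0,"y":0,"z":0,"twist":0},{"hand":0,"x":0,"y":0,"z":0,"twist":0}]'
python3 - <<'E'
from h import *
v,u=np.mgrid[0:480,0:640]; uv=np.c_[u.ravel(),v.ravel()]
c=capture("side");p=depthpts(c,uv)
m=(p[:,2]>.07)&(p[:,2]<.142)&(p[:,0]>.54)&(p[:,0]<.72)&(p[:,1]>-.005)&(p[:,1]<.075)
k=p[m];k=k[np.argsort(k[:,1])];print(len(k),k[::max(1,len(k)//30)].round(4).tolist())
m=(p[:,2]>.040)&(p[:,2]<.05)&(p[:,0]>.46)&(p[:,0]<.70)&(p[:,1]>-.04)&(p[:,1]<.12)
print(cv2.minAreaRect(p[m][:,:2].astype(np.float32)))
cv2.imwrite("pics/under.png",np.clip(cv2.resize(c["image"][230:310,325:425],None,fx=7,fy=7,interpolation=cv2.INTER_CUBIC)*1.5,0,255).astype(np.uint8)[:,:,::-1])
s=state();print(s["eef_pos"],s["contact_force"],s["t"])
E
```

```text
t: 7.8
eef_pos: [0.5852, 0.0312, 0.1811]
eef_rot: [0.003, 0.12, 0.993, 0.001]
contact_force: [-0.4, 0.0, 13.4]
grip_width: 0.0263
finger_force: 60.3
t: 8.3
eef_pos: [0.5854, 0.0311, 0.181]
eef_rot: [0.003, 0.12, 0.993, 0.001]
contact_force: [0.5, 0.3, 13.8]
grip_width: 0.0267
finger_force: 60.3
188 [[0.5698, -0.0043, 0.1155], [0.5663, -0.0018, 0.1251], [0.568, 0.0026, 0.123], [0.5702, 0.0105, 0.1203], [0.5684, 0.0144, 0.1214], [0.5703, 0.0193, 0.1247], [0.5854, 0.0252, 0.0894], [0.5822, 0.0263, 0.1276], [0.5829, 0.0267, 0.1177], [0.5819, 0.0273, 0.0841], [0.5842, 0.0278, 0.1128], [0.59, 0.0284, 0.12], [0.5852, 0.0291, 0.117], [0.5842, 0.0297, 0.0833], [0.5833, 0.03, 0.1207], [0.573, 0.0308, 0.1218], [0.5833, 0.0319, 0.0884], [0.5727, 0.0324, 0.0838], [0.5835, 0.033, 0.1181], [0.571, 0.0335, 0.0842], [0.5771, 0.0341, 0.0851], [0.5692, 0.0346, 0.0845], [0.5723, 0.035, 0.0881], [0.5647, 0.0359, 0.0965], [0.5631, 0.0371, 0.0936], [0.5623, 0.0392, 0.0923], [0.5751, 0.0447, 0.1236], [0.5759, 0.0515, 0.1234], [0.5746, 0.056, 0.1236], [0.5774, 0.0619, 0.1197], [0.5771, 0.0676, 0.1183], [0.578, 0.0747, 0.1149]]
((0.5761081576347351, 0.03318308666348457), (0.12197977304458618, 0.1813041716814041), 81.5290298461914)
[0.58534124 0.03110777 0.18101208] [-0.4737262  -0.80767995 13.68958758] 8.35
```

View pics/under.png

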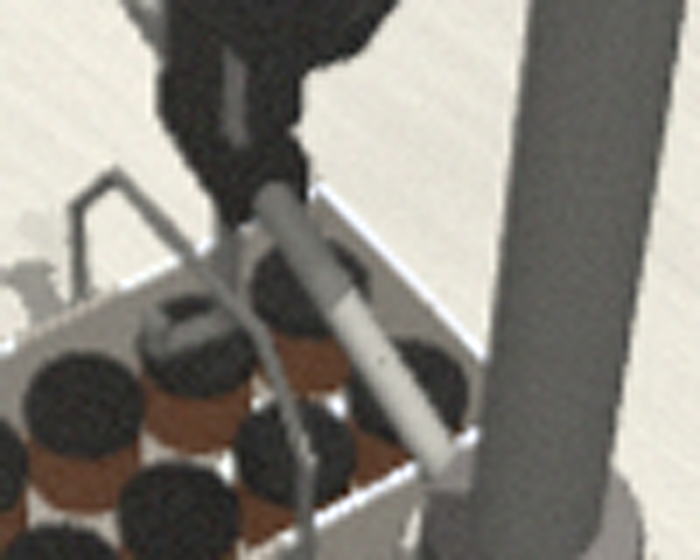

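The bar passes over the middle of the hook opening: the tip is at (160,325), the shank at (228,250), and the bar between them at (205,265). The tray is unmoved. Now rising slowly, feeling for the bail.

```bash
python3 -m creep '[{"hand":0,"x":0,"y":0,"z":-0.06,"twist":0},{"hand":0,"x":0,"y":0,"z":-0.08,"twist":0},{"hand":0,"x":0,"y":0,"z":-0.08,"twist":0},{"hand":0,"x":0,"y":0,"z":-0.08,"twist":0},{"hand":0,"x":0,"y":0,"z":-0.06,"twist":0}]' && python3 -m creep '[{"hand":0,"x":0,"y":0,"z":-0.04,"twist":0},{"hand":0,"x":0,"y":0,"z":-0.03,"twist":0},{"hand":0,"x":0,"y":0,"z":-0.02,"twist":0},{"hand":0,"x":0,"y":0,"z":-0.02,"twist":0},{"hand":0,"x":0,"y":0,"z":-0.02,"twist":0}]' && python3 -m creep '[{"hand":0,"x":0,"y":0,"z":-0.02,"twist":0},{"hand":0,"x":0,"y":0,"z":-0.02,"twist":0},{"hand":0,"x":0,"y":0,"z":-0.02,"twist":0},{"hand":0,"x":0,"y":0,"z":-0.02,"twist":0},{"hand":0,"x":0,"y":0,"z":-0.02,"twist":0}]'
```

```text
t: 8.85
eef_pos: [0.5852, 0.031, 0.1991]
eef_rot: [0.003, 0.12, 0.993, 0.001]
contact_force: [-0.3, -0.1, 11.5]
grip_width: 0.0266
finger_force: 60.3
t: 9.35
eef_pos: [0.5852, 0.031, 0.2054]
eef_rot: [0.003, 0.12, 0.993, 0.001]
contact_force: [0.2, -0.2, 11.5]
grip_width: 0.0264
finger_force: 60.3
t: 9.85
eef_pos: [0.5851, 0.0311, 0.2104]
eef_rot: [0.003, 0.12, 0.993, 0.001]
contact_force: [0.5, 0.5, 12.5]
grip_width: 0.0267
finger_force: 60.2
```

```bash
python3 -m creep '[{"hand":0,"x":0,"y":0,"z":-0.02,"twist":0},{"hand":0,"x":0,"y":0,"z":-0.02,"twist":0},{"hand":0,"x":0,"y":0,"z":-0.02,"twist":0},{"hand":0,"x":0,"y":0,"z":0,"twist":0},{"hand":0,"x":0,"y":0,"z":0,"twist":0}]' && python3 -m creep '[{"hand":0,"x":0,"y":0,"z":-0.02,"twist":0},{"hand":0,"x":0,"y":0,"z":-0.02,"twist":0},{"hand":0,"x":0,"y":0,"z":-0.02,"twist":0},{"hand":0,"x":0,"y":0,"z":0,"twist":0},{"hand":0,"x":0,"y":0,"z":0,"twist":0}]'
```

```text
t: 10.35
eef_pos: [0.5851, 0.0311, 0.2134]
eef_rot: [0.003, 0.12, 0.993, 0.001]
contact_force: [0.6, -0.3, 12.0]
grip_width: 0.0268
finger_force: 60.3
t: 10.85
eef_pos: [0.584, 0.031, 0.2152]
eef_rot: [0.001, 0.12, 0.993, 0.0]
contact_force: [-0.5, -0.2, 6.5]
grip_width: 0.0265
finger_force: 59.8
```

The bail is felt: the upward pull on the tool dropped from 12 N to 6.5 N at the predicted height. Lifting on steadily.

```bash
python3 -m creep '[{"hand":0,"x":0,"y":0,"z":-0.02,"twist":0},{"hand":0,"x":0,"y":0,"z":-0.03,"twist":0},{"hand":0,"x":0,"y":0,"z":-0.04,"twist":0},{"hand":0,"x":0,"y":0,"z":-0.04,"twist":0},{"hand":0,"x":0,"y":0,"z":-0.04,"twist":0}]' && python3 -m creep '[{"hand":0,"x":0,"y":0,"z":-0.04,"twist":0},{"hand":0,"x":0,"y":0,"z":-0.04,"twist":0},{"hand":0,"x":0,"y":0,"z":-0.04,"twist":0},{"hand":0,"x":0,"y":0,"z":-0.04,"twist":0},{"hand":0,"x":0,"y":0,"z":-0.04,"twist":0}]'
python3 - <<'E'
from h import *
c=capture("side")
cv2.imwrite("pics/lift.png",np.clip(cv2.resize(c["image"][190:350,280:440],None,fx=3.7,fy=3.7,interpolation=cv2.INTER_CUBIC)*1.5,0,255).astype(np.uint8)[:,:,::-1])
E
```

```text
t: 11.35
eef_pos: [0.5837, 0.031, 0.2235]
eef_rot: [0.001, 0.12, 0.993, 0.0]
contact_force: [-0.2, 0.2, 5.1]
grip_width: 0.0264
finger_force: 59.7
t: 11.85
eef_pos: [0.5837, 0.0309, 0.2335]
eef_rot: [0.001, 0.12, 0.993, 0.0]
contact_force: [0.2, 0.7, 5.5]
grip_width: 0.0268
finger_force: 59.6
```

View pics/lift.png

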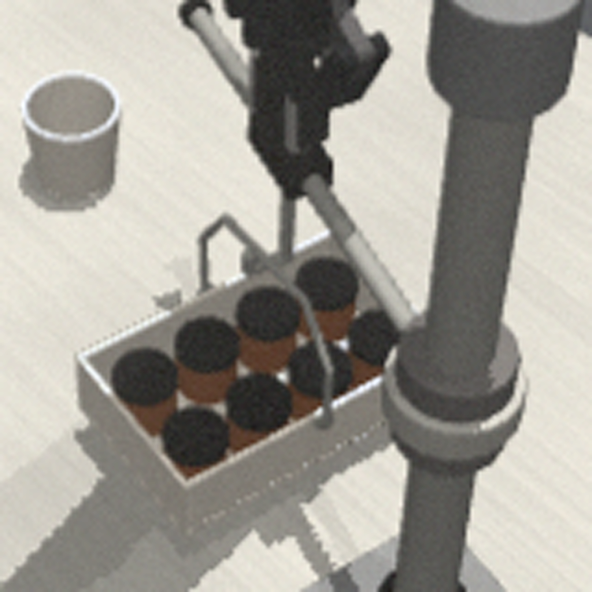

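The tray hangs nearly level from the hook at crop (265,265), its shadow parted from it. Continuing up.

```bash
python3 -m creep '[{"hand":0,"x":0,"y":0,"z":-0.05,"twist":0},{"hand":0,"x":0,"y":0,"z":-0.06,"twist":0},{"hand":0,"x":0,"y":0,"z":-0.06,"twist":0},{"hand":0,"x":0,"y":0,"z":-0.06,"twist":0},{"hand":0,"x":0,"y":0,"z":-0.06,"twist":0}]' && python3 -m creep '[{"hand":0,"x":0,"y":0,"z":-0.06,"twist":0},{"hand":0,"x":0,"y":0,"z":-0.06,"twist":0},{"hand":0,"x":0,"y":0,"z":-0.06,"twist":0},{"hand":0,"x":0,"y":0,"z":-0.06,"twist":0},{"hand":0,"x":0,"y":0,"z":-0.06,"twist":0}]' && python3 -m creep '[{"hand":0,"x":0,"y":0,"z":-0.06,"twist":0},{"hand":0,"x":0,"y":0,"z":-0.06,"twist":0},{"hand":0,"x":0,"y":0,"z":-0.06,"twist":0},{"hand":0,"x":0,"y":0,"z":-0.06,"twist":0},{"hand":0,"x":0,"y":0,"z":-0.06,"twist":0}]' && python3 -m creep '[{"hand":0,"x":0,"y":0,"z":-0.06,"twist":0},{"hand":0,"x":0,"y":0,"z":-0.06,"twist":0},{"hand":0,"x":0,"y":0,"z":-0.05,"twist":0},{"hand":0,"x":0,"y":0,"z":-0.05,"twist":0},{"hand":0,"x":0,"y":0,"z":-0.04,"twist":0}]'
```

```text
t: 12.4
eef_pos: [0.5831, 0.031, 0.2476]
eef_rot: [0.0, 0.12, 0.993, 0.0]
contact_force: [0.5, -0.2, 4.1]
grip_width: 0.0262
finger_force: 59.4
t: 12.9
eef_pos: [0.583, 0.0309, 0.2625]
eef_rot: [-0.0, 0.12, 0.993, 0.0]
contact_force: [0.2, 0.4, 4.7]
grip_width: 0.0265
finger_force: 59.4
t: 13.4
eef_pos: [0.583, 0.031, 0.2775]
eef_rot: [-0.0, 0.12, 0.993, 0.0]
contact_force: [0.5, 0.5, 4.1]
grip_width: 0.0268
finger_force: 59.3
t: 13.9
eef_pos: [0.583, 0.0309, 0.2905]
eef_rot: [-0.0, 0.12, 0.993, 0.0]
contact_force: [0.5, 0.2, 4.4]
grip_width: 0.0264
finger_force: 59.2
```

```bash
python3 -m creep '[{"hand":0,"x":0,"y":0,"z":-0.04,"twist":0},{"hand":0,"x":0,"y":0,"z":-0.04,"twist":0},{"hand":0,"x":0,"y":0,"z":-0.04,"twist":0},{"hand":0,"x":0,"y":0,"z":-0.04,"twist":0},{"hand":0,"x":0,"y":0,"z":-0.04,"twist":0}]' && python3 -m creep '[{"hand":0,"x":0,"y":0,"z":-0.02,"twist":0},{"hand":0,"x":0,"y":0,"z":-0.02,"twist":0},{"hand":0,"x":0,"y":0,"z":-0.02,"twist":0},{"hand":0,"x":0,"y":0,"z":0,"twist":0},{"hand":0,"x":0,"y":0,"z":0,"twist":0}]'
```

```text
t: 14.4
eef_pos: [0.583, 0.0309, 0.3004]
eef_rot: [-0.0, 0.12, 0.993, 0.0]
contact_force: [-0.0, 0.7, 3.4]
grip_width: 0.0265
finger_force: 59.2
t: 14.9
eef_pos: [0.5831, 0.0309, 0.3033]
eef_rot: [0.0, 0.12, 0.993, 0.0]
contact_force: [0.2, -0.0, 3.7]
grip_width: 0.0267
finger_force: 59.2
```

```bash
python3 -m creep '[{"hand":0,"x":0,"y":0,"z":-0.02,"twist":0},{"hand":0,"x":0,"y":0,"z":-0.01,"twist":0},{"hand":0,"x":0,"y":0,"z":0,"twist":0},{"hand":0,"x":0,"y":0,"z":0,"twist":0},{"hand":0,"x":0,"y":0,"z":0,"twist":0}]' && python3 -m creep '[{"hand":0,"x":0,"y":0,"z":-0.01,"twist":0},{"hand":0,"x":0,"y":0,"z":-0.01,"twist":0},{"hand":0,"x":0,"y":0,"z":0,"twist":0},{"hand":0,"x":0,"y":0,"z":0,"twist":0},{"hand":0,"x":0,"y":0,"z":0,"twist":0}]'
```

```text
t: 15.4
eef_pos: [0.5828, 0.031, 0.3045]
eef_rot: [-0.0, 0.12, 0.993, -0.0]
contact_force: [-0.1, 0.6, 0.5]
grip_width: 0.0265
finger_force: 58.9
t: 15.9
eef_pos: [0.5826, 0.0309, 0.3053]
eef_rot: [-0.001, 0.12, 0.993, -0.0]
contact_force: [-0.3, 0.3, -4.4]
grip_width: 0.0268
finger_force: 59.2
```

It is against the top stop. I ease back half a millimetre and let everything come to rest, checking for tray motion.

```bash
python3 -m creep '[{"hand":0,"x":0,"y":0,"z":0.01,"twist":0},{"hand":0,"x":0,"y":0,"z":0,"twist":0},{"hand":0,"x":0,"y":0,"z":0,"twist":0},{"hand":0,"x":0,"y":0,"z":0,"twist":0},{"hand":0,"x":0,"y":0,"z":0,"twist":0}]'
python3 - <<'E'
from h import *
a=[capture("side") for _ in range(8)]
g=[cv2.cvtColor(c["image"],cv2.COLOR_RGB2GRAY)[190:350,280:440].astype(np.float32) for c in a]
for i in range(1,8): print(np.round(cv2.phaseCorrelate(g[0][60:150,0:110].copy(),g[i][60:150,0:110].copy())[0],3))
print(state()["contact_force"],state()["t"])
E
```

```text
t: 16.4
eef_pos: [0.5829, 0.0309, 0.3052]
eef_rot: [-0.0, 0.12, 0.993, 0.0]
contact_force: [-0.0, -0.3, -5.1]
grip_width: 0.0268
finger_force: 59.2
[-0.021 -0.014]
[0.012 0.013]
[-0.007 -0.002]
[0.014 0.   ]
[-0.002  0.004]
[-0.001 -0.007]
[-0.037 -0.011]
[-0.28145962  0.04008315 -4.71040867] 16.8
```

```bash
python3 -m creep '[{"hand":0,"x":0,"y":0,"z":0.01,"twist":0},{"hand":0,"x":0,"y":0,"z":0,"twist":0},{"hand":0,"x":0,"y":0,"z":0,"twist":0},{"hand":0,"x":0,"y":0,"z":0,"twist":0},{"hand":0,"x":0,"y":0,"z":0,"twist":0}]'
```

```text
t: 17.3
eef_pos: [0.5832, 0.031, 0.305]
eef_rot: [0.0, 0.12, 0.993, 0.0]
contact_force: [0.2, 0.3, -2.7]
grip_width: 0.0262
finger_force: 59.3
```

Good enough, since it is held against the stop. Opening gently.

```bash
python3 -m creep '[{"hand":30,"x":0,"y":0,"z":0,"twist":0},{"hand":33,"x":0,"y":0,"z":0,"twist":0},{"hand":36,"x":0,"y":0,"z":0,"twist":0},{"hand":40,"x":0,"y":0,"z":0,"twist":0},{"hand":45,"x":0,"y":0,"z":0,"twist":0}]' && python3 -m creep '[{"hand":55,"x":0,"y":0,"z":0,"twist":0},{"hand":65,"x":0,"y":0,"z":0,"twist":0},{"hand":80,"x":0,"y":0,"z":0,"twist":0},{"hand":100,"x":0,"y":0,"z":0,"twist":0},{"hand":100,"x":0,"y":0,"z":0,"twist":0}]'
```

```text
t: 17.8
eef_pos: [0.5832, 0.031, 0.305]
eef_rot: [0.0, 0.12, 0.993, 0.0]
contact_force: [-0.4, -0.6, 0.9]
grip_width: 0.0386
finger_force: 0.0
t: 18.3
eef_pos: [0.583, 0.0309, 0.3048]
eef_rot: [-0.0, 0.12, 0.993, 0.0]
contact_force: [-0.4, 0.7, -0.5]
grip_width: 0.0857
finger_force: 0.0
```

Released with no force on the tool. Retreating straight up.

```bash
python3 -m creep '[{"hand":100,"x":0,"y":0,"z":-0.1,"twist":0},{"hand":100,"x":0,"y":0,"z":-0.2,"twist":0},{"hand":100,"x":0,"y":0,"z":-0.3,"twist":0},{"hand":100,"x":0,"y":0,"z":-0.5,"twist":0},{"hand":100,"x":0,"y":0,"z":-0.5,"twist":0}]' && python3 -m creep '[{"hand":100,"x":0,"y":0,"z":-0.3,"twist":0},{"hand":100,"x":0,"y":0,"z":0,"twist":0},{"hand":100,"x":0,"y":0,"z":0,"twist":0},{"hand":100,"x":0,"y":0,"z":0,"twist":0},{"hand":100,"x":0,"y":0,"z":0,"twist":0}]' && python3 -m creep '[{"hand":100,"x":0,"y":0,"z":0,"twist":0},{"hand":100,"x":0,"y":0,"z":0,"twist":0},{"hand":100,"x":0,"y":0,"z":0,"twist":0},{"hand":100,"x":0,"y":0,"z":0,"twist":0},{"hand":100,"x":0,"y":0,"z":0,"twist":0}]'
python3 - <<'E'
from h import *
a=[capture("side") for _ in range(6)]
g=[cv2.cvtColor(c["image"],cv2.COLOR_RGB2GRAY)[170:340,280:400].astype(np.float32) for c in a]
for i in range(1,6): print(np.round(cv2.phaseCorrelate(g[0],g[i])[0],3))
c=a[-1];v,u=np.mgrid[0:480,0:640];p=depthpts(c,np.c_[u.ravel(),v.ravel()])
k=p[(p[:,2]>.332)&(p[:,2]<.345)&(p[:,0]>.55)&(p[:,0]<.62)&(abs(p[:,1]-.03)<.025)];print("knob",len(k),k.mean(0))
cv2.imwrite("pics/end.png",np.clip(c["image"]*1.4,0,255).astype(np.uint8)[:,:,::-1])
E
```

```text
t: 18.8
eef_pos: [0.583, 0.0309, 0.3864]
eef_rot: [0.0, 0.12, 0.993, 0.0]
contact_force: [0.1, -0.1, -0.2]
grip_width: 0.0853
finger_force: 0.0
t: 19.3
eef_pos: [0.5825, 0.0309, 0.3987]
eef_rot: [-0.001, 0.12, 0.993, -0.0]
contact_force: [0.4, -0.5, -1.1]
grip_width: 0.0856
finger_force: 0.0
t: 19.8
eef_pos: [0.583, 0.0309, 0.3998]
eef_rot: [0.0, 0.12, 0.993, 0.0]
contact_force: [-0.1, 0.8, -0.3]
grip_width: 0.0853
finger_force: 0.0
[-0.032 -0.008]
[-0.021  0.041]
[-0.023 -0.02 ]
[-0.02   0.001]
[-0.017  0.008]
knob 174 [0.58152314 0.02734463 0.33772304]
```

View pics/end.png

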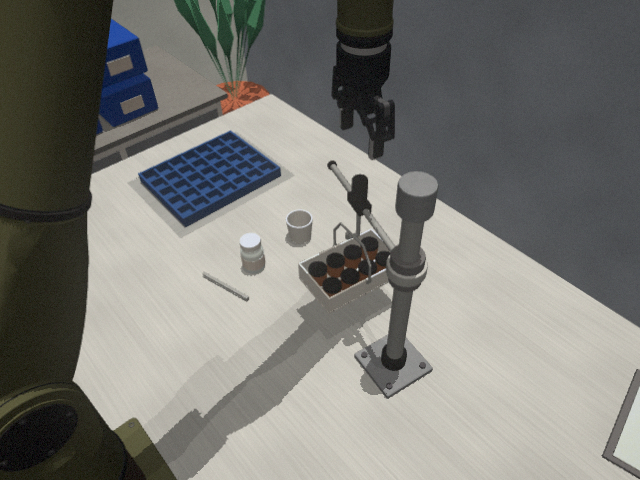

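The tray hangs level and still at (345,268) from the parked hook, and the knob (358,188) is back at its top height. The gripper is clear and the bystanders are untouched.

```bash
python3 -c "
from plant import *
print(sign_off())"
```

```text
the job is handed in; nothing more can be done
None
```

The job is handed in at about 20 s of the 51 s limit: the tray hangs level and still by its bail from the hook at the top of its travel, the knob is released with the gripper clear, and the jar, cup and tweezers were not touched; I don't have the judge's verdict.

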